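# Put the paint tin away behind the earthquake bar

## Robot

A 6-joint arm with a two-finger parallel gripper is mounted at the origin on the work surface. World frame = base frame: x ahead of the robot, y to its left, z up, the work surface at z = 0. Lengths are in m, angles in degrees, forces in N, time in s.
With the tool pointing down it reaches from about 0.4 to 0.825 m from the base axis. Payload 7 kg.
Tool frame: the origin (TCP) lies on the centre line of the jaws, within the pads' length; the fingertips stand 19 mm ahead of it and the grasp point (between the pads) is the TCP; z points along the fingers, y is the line along which they close (so a half turn about z gives the same grasp; the last joint's range is limited). The gripper opens to 88 mm and grips with 3 to 60 N. Pads are 19 mm wide; open, the fingers measure 130 mm over their backs; the gripper's body (78 mm by 193 mm) begins 47 mm behind the grasp point.
Start: joints at [-60.785, 20.546, 0.682, 0, -70.136, -16.507], TCP at [0.148, -0.658, 0.246] pointing down, gripper open.
Joint ranges: [-176.03, 176.03], [-82.01, 121.73], [-58.28, 71.71], [-173.87, 95.51], [-174.79, -0.11], [-173.66, 173.66]. Speed limits (degrees/s): [136.94, 136.94, 172.46, 180, 180, 180].

## Interface

Orientations are given as [roll, pitch, yaw] about the fixed x, y, z axes, in that order (R = Rz(yaw) Ry(pitch) Rx(roll)).
In Python, from plant import ctrl gives the robot as it stands.
- The arm moves only by the tool move_arm, never from a script. Its argument "motion" is a list of rows, each a list of 3 entries, a list of its own where there are three numbers: the shift along the tool's x, y, z in mm, then the turn, a rotation vector about the tool's x, y, z in degrees, then the closure, from 0 (fully open) to 1 (shut). A call has 1 to 10 rows; each row is the pose to reach, as a shift and turn from the pose commanded when the call began, along the tool's axes at that moment; what a row does not reach only later rows make up. A row lasts 1/12 s, in which the tool goes at most 41.7 mm and 7.16 degrees, less where a joint would pass 70% of its speed; a pose out of reach is approached as far as the arm can. A call with a gripper value outside its range is refused whole. The fingers move at their own pace and stop on an object; the grip force is fixed at half the most. Time passes only in rows, so rows that repeat a pose let the fingers close. It gives the time, the measured TCP pose, the force, the opening and the grip force at its end, in the units of the state.
- ctrl.get_obs(): the state, without advancing time (a new reading comes with each control period).
- ctrl.snapshot(name): name is "scene" or "top"; returns a dict with "color" (480x640x3 uint8, blue, green, red), "camera_matrix" (3x3 intrinsics, pixels), "k1" (the pictures are not rectified: a ray, as slopes to the right and down, at radius r is drawn at 1 + k1 r^2 times it, then the intrinsics apply), "cam_to_world" (4x4, takes a point from camera to world coordinates). Camera axes: x right, y up, looking along -z (the intrinsics and any distortion apply to the point x, -y, -z); pixel columns grow to the right and rows downward; lengths in m; the calibration is good to about 2 mm. A picture is of the moment at which its call begins. There is no depth.
- ctrl.close_job(): hands the job in; it is judged then, once.
The state is a dict: "clock": time; "joint_pos": joint angles; "qvel": joint speeds; "tau": joint torques, N m; "tool_pos": TCP position; "orientation": TCP orientation; "force": force on the tool from outside, world axes, zero at the start; "moment": the same for the moment, N m; "opening": finger opening in m; "gripper_force": force on a finger pad.
Only numpy, scipy, OpenCV 4.12 (cv2) and the standard library are available. Lean on these libraries where they do the work, as an engineer would, in place of code of your own. Each camera call takes 0.05 s, during which the arm holds its last target. There are 200 camera calls.

## Task

Put the small paint tin that stands loose on the bench away on the lower deck of the little shelf unit: bring it in upright over the front retaining bar and under the upper deck, and set it down gently beside the small tin already there. Then close up the row, so that the two tins stand upright and touching, side by side behind the bar. Leave the other tin where it stands, and do not disturb the cup or anything else.

Things in the scene. Friction and masses are not known exactly. Their poses are not given: they have to be found in the camera images.
- tin: the small closed aluminium paint tin to put away: upright cylinder, 68 mm in diameter, 90 mm high, with a paper band, 0.28 to 0.56 kg; it starts on the bench in front of the shelf unit. Origin: centre of its underside, z along its axis
- shelf_tin: a second tin of the same shape and size, loose, standing on the lower deck of the shelf unit near one end (left or right, it varies), in the front half of the deck, its front about 10 mm behind the front bar. Origin: centre of its underside, z along its axis
- cup: white ceramic mixing cup, loose, 76 mm wide at the rim, 82 mm high, standing on the lower deck near the other end. Origin: centre of its underside
- rack: galvanised shelf unit fixed on the bench. x axis from its front (robot side) to its back, y left along the decks; origin at bench height under its centre. Lower deck: solid, flat top at z = 30 mm, 160 mm deep (x -80 to 80), 380 mm wide (y -190 to 190). Four angle posts, 26 mm wide, 310 mm high, at the corners; front, back and sides are open above the bars
- front_bar (a point): middle of the top of the front retaining bar: fixed rod, 8 mm thick, along the rack's y over its whole width, its top 68 mm above the bench (38 mm above the lower deck), centred 84 mm in front of the rack's middle; tins are lifted in over it. Like bars run along the back and both sides
- upper_edge (a point): middle of the lower front edge of the upper deck, 245 mm above the bench, 79 mm in front of the rack's middle. The upper deck (wires in a flat-bar frame, fixed) covers the whole lower deck at this height; stock stands on its back half
- scraper: putty scraper with a black handle and a steel blade, 190 mm long, 70 mm wide, 20 mm high, lying on the bench; leave it. Origin: underside, about 98 mm from the handle's end; x points to the blade
- stick: blue plastic stirring stick, 200 x 24 x 6 mm, lying on the bench; leave it. Origin: centre of its underside, x along it
- tray: grey plastic tray, 216 x 133 x 50 mm, its clear clip-on lid shut over two tin openers; leave it. Origin: centre of its underside, x along its length
- big_tin: large aluminium paint tin, 108 mm in diameter, 122 mm high, with a wire handle, on the bench; leave it. Origin: centre of its underside
There are look-alikes about, which are no part of the job. Leave any orange or pink look-alike of the shelf_tin alone.

How it is judged:
By the outcome, as a careful person would: the job done as asked, in the order asked, and still so for the second after the job is handed in, with the robot touching nothing.
It also fails if it takes over 51 s, if anything falls off the work surface, if the arm or the gripper's body presses on something with over 40 N, if the wrist force passes 120 N, or if a joint passes its speed limit or range.

## Working session

There is one attempt and no reset: what is moved stays moved. The work goes in short steps, Python scripts to look and compute and a tool call to move; the robot and the scene stay as the last step left them, time stands still between calls to the robot, and variables do not carry over. Pictures are saved under pics/ and viewed, at most 10 in all, crops included, and the job is handed in when it is done.

Besides the shell and the picture viewer there is one more tool, called after "Call:" in YAML: its name, and indented under it one key for each argument. move_arm: Moves the arm, as the interface text tells. Its arguments: {"type":"object","properties":{"motion":{"type":"array"}},"required":["motion"]}

```bash
mkdir -p pics
cat > h.py <<'E'
import numpy as np, cv2
from plant import ctrl
def ray(s,u,v):
    K=np.array(s["camera_matrix"]);T=np.array(s["cam_to_world"]);k=s["k1"]
    p=cv2.undistortPoints(np.array([[[u,v]]],float),K,np.array([k,0,0,0.]))[0,0]
    return T[:3,3],T[:3,:3]@np.array([p[0],-p[1],-1.])
def onz(s,u,v,z):
    o,d=ray(s,u,v);return o+d*(z-o[2])/d[2]
def proj(s,P):
    T=np.array(s["cam_to_world"]);q=T[:3,:3].T@(np.array(P,float)-T[:3,3]);x,y=q[0]/-q[2],-q[1]/-q[2]
    f=1+s["k1"]*(x*x+y*y);K=np.array(s["camera_matrix"]);return K[0,0]*x*f+K[0,2],K[1,1]*y*f+K[1,2]
E
python3 - <<'E'
from h import *
for n in("scene","top"):
    s=ctrl.snapshot(n);cv2.imwrite(f"pics/{n}0.png",s["color"]);print(n,np.round(s["cam_to_world"],3).tolist(),np.round(s["camera_matrix"],1).tolist(),s["k1"])
print(ctrl.get_obs())
E
```

```text
scene [[-0.057, -0.864, 0.5, 1.384], [0.998, -0.045, 0.036, 0.062], [-0.009, 0.502, 0.865, 1.579], [0.0, 0.0, 0.0, 1.0]] [[616.2, 0.0, 322.8], [0.0, 616.2, 235.1], [0.0, 0.0, 1.0]] 0.04562663786916149
top [[-0.026, 0.996, -0.083, 0.483], [-1.0, -0.026, 0.006, 0.005], [0.004, 0.083, 0.997, 1.245], [0.0, 0.0, 0.0, 1.0]] [[500.1, 0.0, 314.2], [0.0, 500.1, 244.4], [0.0, 0.0, 1.0]] -0.07456841717019685
{'clock': 0.1, 'joint_pos': array([-6.07851323e+01,  2.05879469e+01,  6.41453273e-01, -1.84113504e-02,
       -7.01365984e+01, -1.65048899e+01]), 'qvel': array([ 0.01702102, -0.04379248,  0.10196588,  0.13730478,  0.05164295,
       -0.03075053]), 'tau': array([-1.52602523e-03, -5.84161627e+01,  2.93753922e+01,  7.01563016e+00,
        1.02089092e-02, -5.86964052e-05]), 'tool_pos': array([ 0.14838528, -0.65808356,  0.24472575]), 'orientation': array([ 1.79915414e+02, -7.01270732e-03, -1.67296285e+02]), 'force': array([-0.29423042,  0.5811218 , -0.22465535]), 'moment': array([-0.01572585, -0.04355384,  0.00045389]), 'gripper_force': 0.0, 'opening': 0.08748854939375043}
```

View pics/scene0.png

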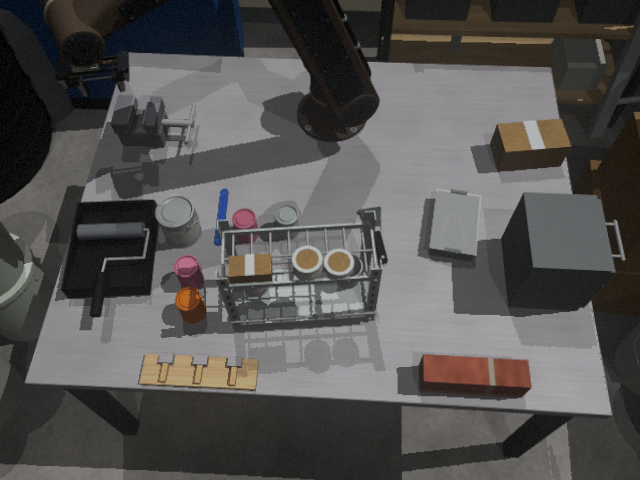

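View pics/top0.png

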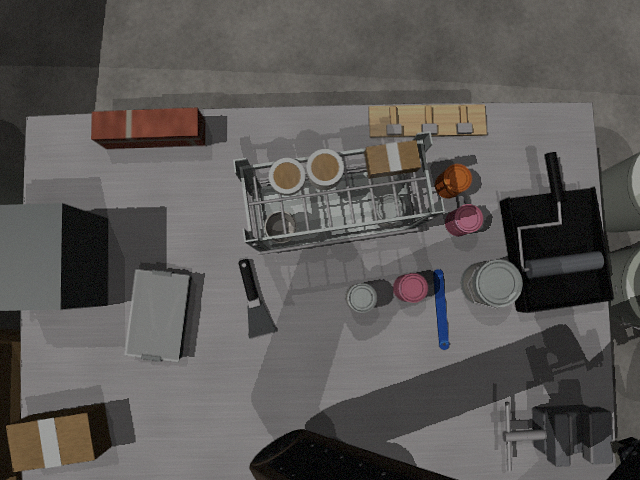

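Run:
```python
from h import *
a=cv2.imread("pics/top0.png")[125:325,225:495];b=cv2.imread("pics/scene0.png")[185:335,200:400]
a=cv2.convertScaleAbs(cv2.resize(a,None,fx=2.9,fy=2.9,interpolation=2),alpha=1.6);b=cv2.convertScaleAbs(cv2.resize(b,None,fx=3.9,fy=3.9,interpolation=2),alpha=1.6)
cv2.imwrite("pics/a1.png",a);cv2.imwrite("pics/b1.png",b)
```

```text
(no output)
```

View pics/a1.png

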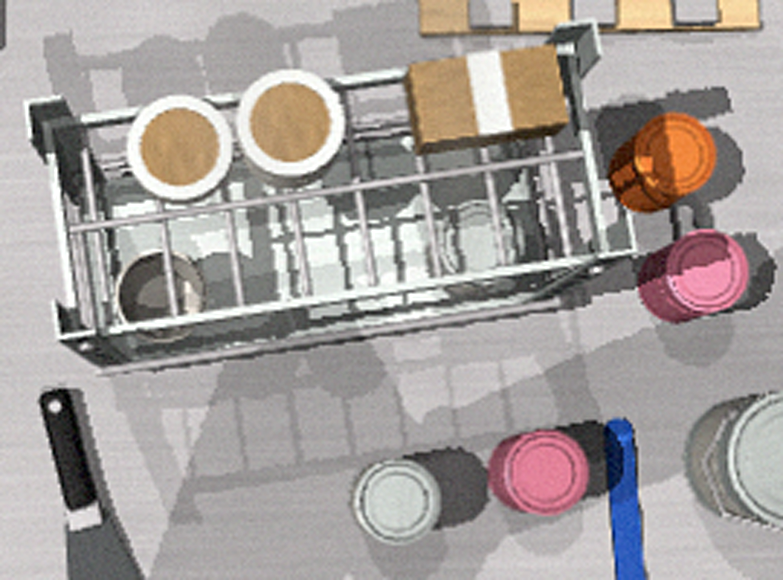

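View pics/b1.png

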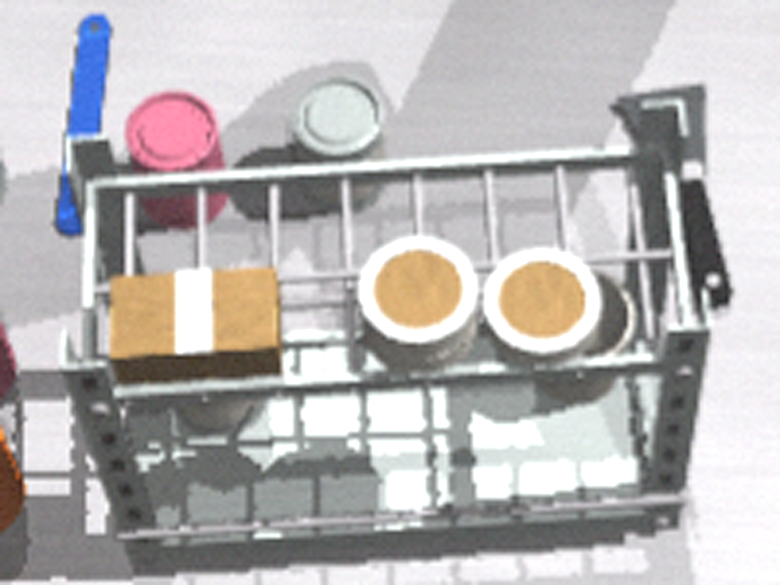

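The top view shows the loose tin at about (362,297) with a pink look-alike at (412,288). In the rack, the cup is at the left (280,227) and the shelf tin at the right, with its rim near (390,207). Next I measure the positions and overlay them on the picture as a check.

Run:
```python
from h import *
s=ctrl.snapshot("top");s2=ctrl.snapshot("scene")
c=lambda x,y:(225+(x+.5)/2.9-.5,125+(y+.5)/2.9-.5)
c2=lambda x,y:(200+(x+.5)/3.9-.5,185+(y+.5)/3.9-.5)
P={}
for n,p,z in [("FL",(60,340),.31),("FR",(635,252),.31),("BL",(28,100),.31),("BR",(597,22),.31),("barL",(105,368),.064),("barR",(590,302),.064),("tin",(397,497),.09),("pink",(541,469),.09),("cup",(161,293),.112),("shelf",(478,237),.12)]:
    P[n]=onz(s,*c(*p),z)[:2];print(n,np.round(P[n],4))
for n,p,z in [("tin",(339,114),.09),("pink",(172,134),.09)]: print("scene",n,np.round(onz(s2,*c2(*p),z),4))
q=np.array([P[k] for k in("FL","FR","BL","BR")]);o=q.mean(0)
yv=(q[0]-q[1]+q[2]-q[3]);yv/=np.linalg.norm(yv);th=np.arctan2(-yv[0],yv[1]);b=P["barL"]-P["barR"]
print("rack",o,np.degrees(th),"bar yaw",np.degrees(np.arctan2(-b[0],b[1])),np.linalg.norm(q[0]-q[1]),np.linalg.norm(q[0]-q[2]))
R=np.array([[np.cos(th),-np.sin(th)],[np.sin(th),np.cos(th)]])
for k in P: print(k,"rack",np.round(R.T@(P[k]-o),4))
g=cv2.convertScaleAbs(cv2.resize(s["color"][165:325,335:445],None,fx=5,fy=5,interpolation=2),alpha=1.7)
g=g[:600]
cv2.imwrite("pics/g.png",g)
```

```text
FL [0.5697 0.1284]
FR [ 0.6177 -0.248 ]
BL [0.7289 0.1474]
BR [ 0.7728 -0.2308]
barL [0.5684 0.1244]
barR [ 0.6124 -0.2751]
tin [ 0.4579 -0.1079]
pink [ 0.4768 -0.2236]
cup [0.6229 0.0745]
shelf [ 0.6599 -0.1757]
scene tin [ 0.4584 -0.1082  0.09  ]
scene pink [ 0.4818 -0.2281  0.09  ]
rack [ 0.67226635 -0.05075406] 6.950245945220968 bar yaw 6.286257859341709 0.3794823358400057 0.16036239357968268
FL rack [-0.0802  0.1902]
FR rack [-0.078  -0.1892]
BL rack [0.0802 0.1899]
BR rack [ 0.078  -0.1909]
barL rack [-0.0819  0.1864]
barR rack [-0.0865 -0.2155]
tin rack [-0.2197 -0.0308]
pink rack [-0.2149 -0.148 ]
cup rack [-0.0338  0.1303]
shelf rack [-0.0274 -0.1225]
```

View pics/g.png

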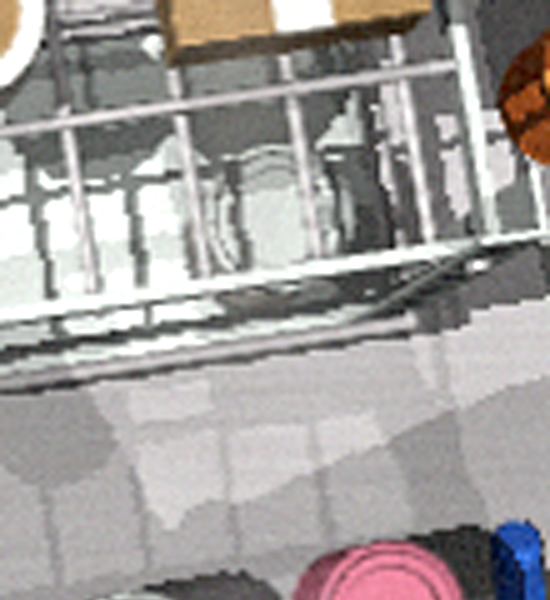

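The shelf tin sits at about rack (-32,-126) mm and the cup at y = +130 mm. The rack yaw is about 6.9°. Now I start moving.

Call:
move_arm:
  motion:
    - [[-25, 28, -5], [0, 0, 0], 0]
    - [[-50, 56, -10], [0, 0, 0], 0]
    - [[-75, 84, -20], [0, 0, 0], 0]
    - [[-100, 112, -30], [0, 0, 0], 0]
    - [[-125, 140, -40], [0, 0, 1], 0]
    - [[-150, 168, -50], [0, 0, 2], 0]
    - [[-175, 196, -50], [0, 0, 3], 0]
    - [[-200, 224, -50], [0, 0, 4], 0]
    - [[-225, 252, -50], [0, 0, 5], 0]
    - [[-250, 280, -50], [0, 0, 5.8], 0]

```text
clock: 1.03
tool_pos: [0.3311, -0.3286, 0.2958]
orientation: [-180.0, 0.0, -173.2]
force: [2.3, 0.5, 0.7]
opening: 0.0874
gripper_force: 0.0
```

```bash
cat >> h.py <<'E'
from scipy.spatial.transform import Rotation as Ro
import json,os
def log():
    o=ctrl.get_obs();L=json.load(open("log.json")) if os.path.exists("log.json") else []
    L.append([list(o["joint_pos"]),list(o["tool_pos"]),list(o["orientation"])]);json.dump(L,open("log.json","w"))
    print(round(o["clock"],2),np.round(o["joint_pos"],2),np.round(o["tool_pos"],4),np.round(o["orientation"],2),"F",np.round(o["force"],1),round(o["opening"],4),round(o["gripper_force"],1));return o
E
python3 -c "
from h import *
json.dump([[[-60.7851,20.588,.6415,-.0184,-70.1366,-16.5049],[.14839,-.65808,.24473],[179.915,-.007,-167.296]]],open('log.json','w'))
log()"
```

```text
1.03 [-2.051e+01 -1.450e+00 -1.973e+01 -1.000e-02 -7.168e+01 -6.264e+01] [ 0.3311 -0.3286  0.2958] [-1.7999e+02  4.0000e-02 -1.7316e+02] F [2.3 0.5 0.7] 0.0874 0.0
```

Call:
move_arm:
  motion:
    - [[-8, 22, 0], [0, -5, 0], 0]
    - [[-16, 44, 0], [0, -10, 0], 0]
    - [[-24, 66, 0], [0, -15, 0], 0]
    - [[-32, 88, 0], [0, -20, 0], 0]
    - [[-40, 110, 0], [0, -25, 0], 0]
    - [[-48, 132, 0], [0, -30, 0], 0]
    - [[-56, 154, 0], [0, -35, 0], 0]
    - [[-64, 176, 0], [0, -40, 0], 0]
    - [[-70, 198, 0], [0, -45, 0], 0]
    - [[-75, 215, 0], [0, -50, 0], 0]

```text
clock: 1.87
tool_pos: [0.3847, -0.1248, 0.3045]
orientation: [178.3, 48.9, -173.3]
force: [-31.4, -9.6, -121.3]
opening: 0.0877
gripper_force: 0.0
```

```bash
python3 -c "
from h import *
log()"
```

```text
1.87 [  13.29  -37.85  -58.31    9.2   -20.97 -102.93] [ 0.3847 -0.1248  0.3045] [ 178.32   48.88 -173.29] F [ -31.4   -9.6 -121.3] 0.0877 0.0
```

```bash
cat > kin.py <<'E'
from h import *
from scipy.optimize import least_squares
def rot(a,d): return Ro.from_euler(a,d,degrees=True)
def fk(q,p,s4):
    a1,L,h,l2,l4,a3,d=p
    R=rot('z',q[0]);P=R.apply([a1,L,h]);R=R*rot('y',q[1]);P=P+R.apply([0,0,l2]);R=R*rot('y',-q[2]);P=P+R.apply([l4,0,a3])
    R=R*rot('x',s4*q[3])*rot('y',-q[4]);P=P+R.apply([d,0,0]);R=R*rot('x',-q[5]);return P,R
def fit(s4):
    D=json.load(open("log.json"))
    p0=np.array([0,-.19,.4,.35,.35,.04,.25])
    r=least_squares(lambda p:np.r_[np.concatenate([fk(q,p,s4)[0]-np.array(x) for q,x,_ in D])*1000,(p-p0)*1.],p0)
    return r.x,np.round(r.fun[:3*len(D)],1)
E
python3 - <<'E'
from kin import *
log()
D=json.load(open("log.json"))
for s in(1,-1):
    print(s,fit(s))
    R0=[fk(q,fit(s)[0],s)[1].inv()*Ro.from_euler('xyz',o,degrees=True) for q,x,o in D]
    print([np.round(r.as_euler('xyz',degrees=True),2).tolist() for r in R0])
E
```

```text
1.87 [  13.29  -37.85  -58.31    9.2   -20.97 -102.93] [ 0.3847 -0.1248  0.3045] [ 178.32   48.88 -173.29] F [ -31.4   -9.6 -121.3] 0.0877 0.0
1 (array([ 0.5086594 , -0.21174399,  0.35336682,  0.60701331,  0.02419694,
       -0.28996969,  0.38426347]), array([-18.3,  -8.6,  11.8,  -6.7, -18.9,  -2.8,  -4.1,  19.7,  -4.5,
        -4.1,  19.7,  -4.5]))
[[-90.01, 0.01, -89.97], [-90.01, 0.0, -89.99], [-83.61, -17.22, -89.48], [-83.61, -17.22, -89.48]]
-1 (array([ 0.20467585, -0.18795914,  0.93430067,  0.65499828,  0.48939577,
       -0.72651931,  0.45052754]), array([ 3.2,  2.1,  2.3,  1.4,  3.6, -0.5,  1. , -3.7, -0.9,  1. , -3.7,
       -0.9]))
[[-90.0, -0.0, -90.0], [-90.0, 0.0, -90.0], [-90.0, 0.0, -90.0], [-90.0, 0.0, -90.0]]
```

Call:
move_arm:
  motion:
    - [[-10, 0, -1], [0, 3, 0], 0]
    - [[-20, 0, -2], [0, 6, 0], 0]
    - [[-32, 0, -4], [0, 9, 0], 0]
    - [[-46, 0, -5], [0, 12, 0], 0]
    - [[-60, 0, -7], [0, 15, 0], 0]
    - [[-72, 0, -8], [0, 16, 0], 0]
    - [[-72, 0, -8], [0, 16, 0], 0]

```text
clock: 2.45
tool_pos: [0.4283, -0.1217, 0.3642]
orientation: [179.0, 32.6, -172.6]
force: [0.9, -0.4, 0.8]
opening: 0.0874
gripper_force: 0.0
```

Run:
```python
from kin import *
log();print(fit(-1))
```

```text
2.45 [ 10.08 -24.56 -34.7    0.66 -47.2  -92.72] [ 0.4283 -0.1217  0.3642] [ 179.03   32.64 -172.62] F [ 0.9 -0.4  0.8] 0.0874 0.0
(array([ 0.07681719, -0.18955492,  0.19178312,  0.63123154,  0.37108404,
        0.0073824 ,  0.4103071 ]), array([ 3.3, -1.3,  8. , -8. ,  5.4,  7.4,  3. , -2.5, -6.8,  3. , -2.5,
       -6.8,  1.7,  2.1, -1.8]))
```

```bash
cat >> kin.py <<'E'
def fk(q,p,s4=-1):
    a1,L,h,l2,l4,a3,d,w,e,l2x=p
    R=rot('z',q[0]);P=R.apply([a1,L,h]);R=R*rot('y',q[1]);P=P+R.apply([l2x,0,l2]);R=R*rot('y',-q[2]);P=P+R.apply([l4,0,a3])
    R=R*rot('x',s4*q[3]);P=P+R.apply([0,w,0]);R=R*rot('y',-q[4]);P=P+R.apply([d,0,e]);R=R*rot('x',-q[5]);return P,R
P0=np.array([0.,-.1,.3,.4,.4,.04,.25,-.09,0,0])
def fit(s4=-1,wt=.3):
    D=json.load(open("log.json"))
    r=least_squares(lambda p:np.r_[np.concatenate([fk(q,p)[0]-np.array(x) for q,x,_ in D])*1000,(p-P0)*np.array([1,1,1,1,1,5,1,1,5,5])*wt],P0)
    return r.x,np.round(r.fun[:3*len(D)],1)
E
python3 -c "
from kin import *
for w in (.3,3,10):
  p,r=fit(wt=w);print(np.round(p,3),r)"
```

```text
[ 0.001 -0.003  0.198  0.602  0.462  0.     0.359 -0.189  0.     0.   ] [-0. -0.  0.  0.  0. -0.  0. -0.  0.  0. -0.  0. -0.  0.  0.]
[ 0.025 -0.071  0.184  0.6    0.424  0.011  0.366 -0.121  0.007  0.002] [ 0.1  0.1  0.1  0.1  0.1 -0.1  0.  -0.1  0.   0.  -0.1  0.  -0.1  0.1
  0. ]
[ 0.035 -0.101  0.177  0.599  0.407  0.017  0.368 -0.091  0.01   0.004] [ 0.   0.1  0.1  0.2  0.  -0.2  0.1 -0.1 -0.   0.1 -0.1 -0.  -0.3  0.1
  0.1]
```

```bash
cat >> kin.py <<'E'
P0=np.array([0,0,.198,.602,.462,0,.359,-.19,0,0])
lo=np.array([-176.03,-82.01,-58.28,-173.87,-174.79,-173.66])+1;hi=np.array([176.03,121.73,71.71,95.51,-.11,173.66])-1
TR=Ro.from_euler('xyz',[-90,0,-90],degrees=True)
def pose(tilt,yaw):  # tool z at tilt below horizontal, heading yaw
    z=rot('z',yaw).apply([np.cos(np.radians(tilt)),0,-np.sin(np.radians(tilt))]);y=rot('z',yaw).apply([0,1,0])
    return Ro.from_matrix(np.c_[np.cross(y,z),y,z])
def ik(pos,R,p,seeds):
    best=None
    f=lambda q:np.r_[(fk(q,p)[0]-pos)*1000,(R.inv()*fk(q,p)[1]*TR).as_rotvec(degrees=True)*3]
    for s in seeds:
        r=least_squares(f,np.clip(s,lo,hi),bounds=(lo,hi),max_nfev=80)
        if best is None or r.cost<best.cost-.01: best=r
    return best.x,np.sqrt(2*best.cost)
E
cat > t.py <<'E'
from kin import *
p,r=fit(wt=3);print(np.round(p,4),r);np.save("p.npy",p)
S=[[10,-25,-35,0,-47,-92],[30,-40,-50,60,-60,-120],[-10,-40,-50,-60,-60,-60]]
for t in(35,40,45,50,55):
  for y in(-30,-10,7,25,45):
    o=[]
    for P in([.458,-.108,.05],[.52,-.10,.05],[.64,-.07,.08]):
        q,e=ik(P,pose(t,y),p,S);o.append((round(e,1),np.round(q).astype(int).tolist()))
    print(t,y,o)
E
time python3 t.py
```

```text
[ 3.000e-04 -8.000e-04  1.986e-01  6.016e-01  4.631e-01  1.000e-04
  3.591e-01 -1.910e-01  1.000e-04  0.000e+00] [-0. -0.  0.  0.  0. -0. -0. -0.  0. -0. -0.  0. -0.  0. -0.]
35 -30 [(np.float64(37.3), [-46, 11, -57, -138, -27, 64]), (np.float64(33.8), [-40, 18, -57, -153, -34, 75]), (np.float64(44.0), [-18, 16, -31, -131, -1, 34])]
35 -10 [(np.float64(9.7), [-57, 23, -57, -124, -47, 78]), (np.float64(2.4), [-49, 28, -57, -138, -51, 85]), (np.float64(0.0), [-31, 23, -46, -150, -36, 77])]
35 7 [(np.float64(0.0), [-53, 23, -48, -105, -47, 66]), (np.float64(0.0), [-45, 23, -43, -110, -43, 63]), (np.float64(0.0), [-28, 21, -31, -111, -30, 46])]
35 25 [(np.float64(0.0), [-47, 23, -37, -85, -52, 53]), (np.float64(0.0), [-40, 24, -33, -88, -48, 48]), (np.float64(0.0), [-26, 23, -23, -87, -40, 32])]
35 45 [(np.float64(0.0), [-42, 27, -27, -70, -61, 48]), (np.float64(0.0), [-37, 28, -23, -72, -59, 43]), (np.float64(0.0), [-26, 28, -13, -72, -55, 30])]
40 -30 [(np.float64(25.9), [-44, 10, -57, -142, -24, 65]), (np.float64(34.8), [-23, 11, -39, -122, -1, 27]), (np.float64(33.1), [-20, 16, -32, 
[... 2277 characters left out ...]
(np.float64(11.7), [-24, 17, -40, -173, -1, 78])]
55 -10 [(np.float64(16.3), [-9, 8, -42, -78, -1, -13]), (np.float64(20.3), [-11, 12, -36, -87, -1, -2]), (np.float64(35.4), [10, 17, -38, -10, -1, -96])]
55 7 [(np.float64(0.0), [-2, 7, -44, -49, -7, -34]), (np.float64(0.0), [4, 12, -41, -39, -2, -48]), (np.float64(6.6), [10, 17, -37, -15, -1, -78])]
55 25 [(np.float64(0.0), [-17, 11, -36, -56, -28, 0]), (np.float64(0.0), [-12, 14, -31, -54, -25, -7]), (np.float64(0.0), [-2, 18, -22, -41, -23, -29])]
55 45 [(np.float64(0.0), [-22, 16, -29, -52, -42, 15]), (np.float64(0.0), [-17, 19, -24, -51, -41, 10]), (np.float64(0.0), [-9, 22, -14, -45, -41, -5])]
real	0m12.187s
user	0m10.156s
sys	0m0.106s
```

```bash
cat > t2.py <<'E'
from kin import *
p=np.load("p.npy")
def track(W,q,n=12):
    for (a,b) in zip(W[:-1],W[1:]):
        for k in range(1,n+1):
            f=k/n;v=np.array(a)+f*(np.array(b)-np.array(a));q0=q
            q,e=ik(v[:3],pose(v[3],v[4]),p,[q])
            if e>1: print("  miss",np.round(v,3),round(e,1))
            if np.abs(q-q0).max()>15: print("  jump",np.round(q-q0))
        print(b,np.round(q,1))
    return q
E
cat > t3.py <<'E'
from t2 import *
q0=[10.08,-24.56,-34.7,.66,-47.2,-92.72]
G=np.array([.458,-.108,.055])
for yw in(7,12):
    d=pose(35,yw).apply([0,0,1]);D=G-.11*d;print("D",D)
    for mid in ([.428,-.12,.364,57,45],[.428,-.12,.30,57,60]):
        q=track([[.428,-.1217,.364,57.4,7.4],mid,[.42,-.12,.25,45,45],[*D[:2],.2,35,25],[*D,35,yw],[*G,35,yw],[.458,-.108,.14,35,yw],[.50,-.08,.14,35,yw],[.643,-.078,.14,35,yw],[.643,-.078,.085,35,yw]],q0)
E
python3 t3.py
```

```text
D [ 0.36856492 -0.11898125  0.11809341]
[0.428, -0.12, 0.364, 57, 45] [-16.4 -10.1 -13.8 -30.3 -71.7 -22.6]
[0.42, -0.12, 0.25, 45, 45] [-31.9  -2.1 -22.5 -48.6 -66.6   6.1]
[np.float64(0.36856491699150234), np.float64(-0.11898124739651321), 0.2, 35, 25] [-49.2  -4.8 -36.8 -65.  -60.5  20.3]
[np.float64(0.36856491699150234), np.float64(-0.11898124739651321), np.float64(0.11809340799861506), 35, 7] [-55.9   1.5 -48.2 -83.3 -47.3  38.4]
[np.float64(0.458), np.float64(-0.108), np.float64(0.055), 35, 7] [ -52.6   21.1  -47.3 -103.8  -46.7   64.1]
[0.458, -0.108, 0.14, 35, 7] [-38.1   0.8 -41.9 -87.1 -35.5  26.4]
[0.5, -0.08, 0.14, 35, 7] [-30.5   2.4 -40.1 -92.  -29.9  26. ]
[0.643, -0.078, 0.14, 35, 7] [-19.3  12.4 -26.7 -92.9 -21.3  18.9]
[0.643, -0.078, 0.085, 35, 7] [ -27.3   20.2  -30.2 -108.6  -29.2   42.5]
[0.428, -0.12, 0.3, 57, 60] [-19.9  -2.2 -14.  -33.8 -74.6  -1.9]
[0.42, -0.12, 0.25, 45, 45] [-31.9  -2.1 -22.5 -48.6 -66.6   6.1]
[np.float64(0.36856491699150234), np.float64(-0.11898124739651321), 0.2, 35, 25] [-49.2  -4.8 -36.8 -65.  -60.5  20.3]
[np.float64(0.36856491699150
[... 1395 characters left out ...]
12, 0.25, 45, 45] [-31.9  -2.1 -22.5 -48.6 -66.6   6.1]
[np.float64(0.3698623232566784), np.float64(-0.12673424152214433), 0.2, 35, 25] [-50.   -4.  -36.2 -64.8 -61.   20.8]
[np.float64(0.3698623232566784), np.float64(-0.12673424152214433), np.float64(0.11809340799861504), 35, 12] [-56.4   4.3 -45.4 -79.5 -50.8  39. ]
[np.float64(0.458), np.float64(-0.108), np.float64(0.055), 35, 12] [-50.7  20.9 -44.2 -97.7 -47.3  59.3]
[0.458, -0.108, 0.14, 35, 12] [-39.4   2.6 -40.2 -83.4 -40.1  27.1]
[0.5, -0.08, 0.14, 35, 12] [-31.6   3.9 -38.5 -87.5 -34.4  25.6]
[0.643, -0.078, 0.14, 35, 12] [-20.2  13.3 -25.3 -88.  -25.9  17.6]
[0.643, -0.078, 0.085, 35, 12] [ -26.6   20.6  -27.7 -100.7  -31.4   37.1]
```

```bash
cat >> t2.py <<'E'
def rel(x,y,z,t,yw):
    o=ctrl.get_obs();R=Ro.from_euler('xyz',o["orientation"],degrees=True)
    s=R.inv().apply(np.array([x,y,z])-o["tool_pos"])*1000;v=(R.inv()*pose(t,yw)).as_rotvec(degrees=True)
    print("rel",np.round(s,1),np.round(v,2),"rows>=",max(np.linalg.norm(s)/41.7,np.linalg.norm(v)/7.16))
E
python3 -c "
from t2 import *
rel(.428,-.12,.364,57,45)"
```

```text
rel [0.2 1.8 0.1] [-19.44  -0.08 -31.6 ] rows>= 5.181768560162565
```

Call:
move_arm:
  motion:
    - [[0, 0, 0], [-2.8, 0, -4.5], 0]
    - [[0, 0, 0], [-5.6, 0, -9.1], 0]
    - [[0, 0, 0], [-8.3, 0, -13.6], 0]
    - [[0, 1, 0], [-11.1, 0, -18.1], 0]
    - [[0, 1, 0], [-13.9, 0, -22.6], 0]
    - [[0, 2, 0], [-16.7, 0, -27.1], 0]
    - [[0, 2, 0], [-19.4, 0, -31.6], 0]
    - [[0, 2, 0], [-19.4, 0, -31.6], 0]

```text
clock: 3.12
tool_pos: [0.4258, -0.121, 0.3603]
orientation: [179.8, 32.8, -135.0]
force: [0.1, -0.6, 0.5]
opening: 0.0871
gripper_force: 0.0
```

```bash
python3 -c "
from t2 import *
log();rel(.42,-.12,.25,45,45)"
```

```text
3.12 [-16.71  -9.97 -14.03 -30.31 -71.78 -22.2 ] [ 0.4258 -0.121   0.3603] [ 179.78   32.85 -135.02] F [ 0.1 -0.6  0.5] 0.0871 0.0
rel [62.6  4.4 90.8] [  0.21 -12.15  -0.04] rows>= 2.647610917342103
```

Call:
move_arm:
  motion:
    - [[12, 1, 18], [0, -2.4, 0], 0]
    - [[25, 2, 36], [0, -4.8, 0], 0]
    - [[38, 3, 54], [0, -7.2, 0], 0]
    - [[50, 4, 72], [0, -9.6, 0], 0]
    - [[62, 4, 90], [0, -12, 0], 0]
    - [[62, 4, 90], [0, -12, 0], 0]

```text
clock: 3.62
tool_pos: [0.4174, -0.1179, 0.2474]
orientation: [179.1, 44.9, -135.9]
force: [-2.0, -1.3, -0.0]
opening: 0.0878
gripper_force: 0.0
```

```bash
python3 -c "
from t2 import *
log();rel(.369,-.119,.20,35,25)"
```

```text
3.62 [-31.84  -2.15 -22.82 -48.54 -66.62   5.46] [ 0.4174 -0.1179  0.2474] [ 179.1    44.87 -135.95] F [-2.  -1.3 -0. ] 0.0878 0.0
rel [58.6 32.7  9. ] [ 15.49 -10.14  12.2 ] rows>= 3.0971202525743737
```

Call:
move_arm:
  motion:
    - [[11, 6, 2], [3, -2, 2.4], 0]
    - [[23, 13, 4], [6.2, -4, 4.9], 0]
    - [[35, 20, 5], [9.3, -6, 7.3], 0]
    - [[47, 26, 7], [12.4, -8, 9.8], 0]
    - [[58, 33, 9], [15.5, -10, 12.2], 0]
    - [[58, 33, 9], [15.5, -10, 12.2], 0]

```text
clock: 4.12
tool_pos: [0.369, -0.1183, 0.2032]
orientation: [-179.6, 55.0, -154.8]
force: [-0.4, 0.9, -0.2]
opening: 0.0876
gripper_force: 0.0
```

```bash
python3 -c "
from t2 import *
log();rel(.369,-.119,.118,35,7)"
```

```text
4.12 [-48.9   -5.52 -36.72 -64.73 -60.36  19.51] [ 0.369  -0.1183  0.2032] [-179.59   55.   -154.76] F [-0.4  0.9 -0.2] 0.0876 0.0
rel [69.9 -0.3 48.6] [14.53  0.04 10.46] rows>= 2.4998243546894314
```

Call:
move_arm:
  motion:
    - [[14, 0, 10], [2.9, 0, 2.1], 0]
    - [[28, 0, 19], [5.8, 0, 4.2], 0]
    - [[42, 0, 29], [8.7, 0, 6.3], 0]
    - [[56, 0, 39], [11.6, 0, 8.4], 0]
    - [[70, 0, 48], [14.5, 0, 10.5], 0]
    - [[70, 0, 48], [14.5, 0, 10.5], 0]
    - [[70, 0, 48], [14.5, 0, 10.5], 0]

```text
clock: 4.7
tool_pos: [0.3713, -0.121, 0.1201]
orientation: [-179.9, 55.1, -172.5]
force: [-0.6, -0.3, 0.4]
opening: 0.0875
gripper_force: 0.0
```

Run:
```python
from t2 import *
s=ctrl.snapshot("top");log();rel(.458,-.108,.055,35,7)
c=s["color"][220:340,290:450];cv2.imwrite("pics/c2.png",cv2.convertScaleAbs(cv2.resize(c,None,fx=4,fy=4,interpolation=2),alpha=1.6))
```

```text
4.75 [-55.52   1.38 -47.46 -82.66 -47.42  37.57] [ 0.3719 -0.1217  0.1209] [-179.64   55.16 -172.23] F [0.3 0.1 0.6] 0.0875 0.0
rel [  4.3   2.6 109.1] [0.27 0.16 0.44] rows>= 2.6196305354334646
```

View pics/c2.png

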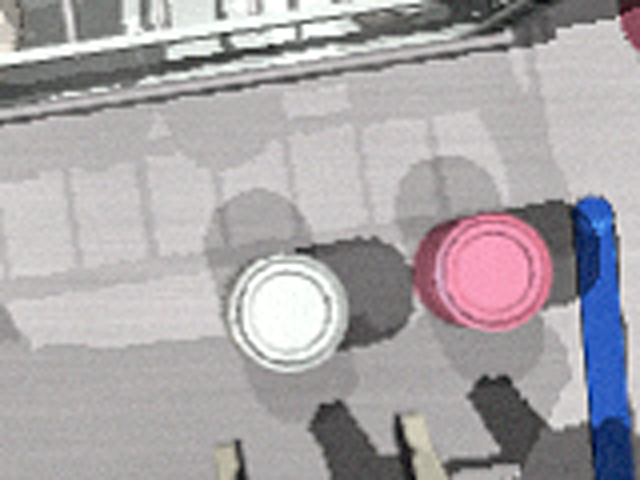

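The fingers straddle the tin's line of approach. The tin top is centred at crop (288,312), which is full-image pixel (362,298), and the pink tin is clear.

Call:
move_arm:
  motion:
    - [[1, 1, 18], [0, 0, 0], 0]
    - [[2, 2, 36], [0, 0, 0], 0]
    - [[3, 3, 54], [0, 0, 0], 0]
    - [[3, 3, 72], [0, 0, 0], 0]
    - [[3, 3, 88], [0, 0, 0], 0]
    - [[3, 3, 100], [0, 0, 0], 0]
    - [[3, 3, 109], [0, 0, 0], 0]
    - [[3, 3, 109], [0, 0, 0], 0]
    - [[3, 3, 109], [0, 0, 0], 0]

```text
clock: 5.5
tool_pos: [0.4592, -0.1075, 0.0561]
orientation: [-179.6, 55.2, -172.1]
force: [-0.8, 0.3, -0.4]
opening: 0.0878
gripper_force: 0.0
```

Run:
```python
from t2 import *
log();rel(.458,-.108,.055,35,7)
```

```text
5.5 [ -52.54   20.96  -46.94 -103.25  -46.9    63.83] [ 0.4592 -0.1075  0.0561] [-179.57   55.24 -172.12] F [-0.8  0.3 -0.4] 0.0878 0.0
rel [ 1.6 -0.4 -0.4] [0.29 0.24 0.5 ] rows>= 0.08753293163513037
```

Call:
move_arm:
  motion:
    - [[0, 0, 0], [0, 0, 0], 0.1]
    - [[0, 0, 0], [0, 0, 0], 0.2]
    - [[0, 0, 0], [0, 0, 0], 0.3]
    - [[0, 0, 0], [0, 0, 0], 0.5]
    - [[0, 0, 0], [0, 0, 0], 1]
    - [[0, 0, 0], [0, 0, 0], 1]
    - [[0, 0, 0], [0, 0, 0], 1]
    - [[0, 0, 0], [0, 0, 0], 1]

```text
clock: 6.17
tool_pos: [0.4588, -0.1076, 0.0562]
orientation: [-179.5, 55.3, -172.2]
force: [-5.1, -0.9, 6.8]
opening: 0.0672
gripper_force: 30.0
```

Run:
```python
from t2 import *
log();rel(.458,-.107,.145,35,7)
```

```text
6.17 [ -52.68   20.97  -47.07 -103.4   -46.95   64.04] [ 0.4588 -0.1076  0.0562] [-179.55   55.27 -172.25] F [-5.1 -0.9  6.8] 0.0672 30.0
rel [-72.5   0.3 -51.2] [0.17 0.27 0.43] rows>= 2.1287054994090973
```

Call:
move_arm:
  motion:
    - [[-8, 0, -6], [0, 0, 0], 1]
    - [[-20, 0, -14], [0, 0, 0], 1]
    - [[-32, 0, -22], [0, 0, 0], 1]
    - [[-44, 0, -31], [0, 0, 0], 1]
    - [[-56, 0, -39], [0, 0, 0], 1]
    - [[-66, 0, -46], [0, 0, 0], 1]
    - [[-71, 0, -50], [0, 0, 0], 1]
    - [[-71, 0, -50], [0, 0, 0], 1]
    - [[-71, 0, -50], [0, 0, 0], 1]

```text
clock: 6.92
tool_pos: [0.4578, -0.1066, 0.1424]
orientation: [-179.5, 55.2, -172.2]
force: [-0.5, -0.4, -3.0]
opening: 0.0673
gripper_force: 30.0
```

Run:
```python
from t2 import *
o=log();rel(.643,-.0745,.143,35,7)
g=Ro.from_euler('xyz',o["orientation"],degrees=True)
s=ctrl.snapshot("scene");c=s["color"][150:300,190:400]
cv2.imwrite("pics/d3.png",cv2.convertScaleAbs(cv2.resize(c,None,fx=3.8,fy=3.8,interpolation=2),alpha=1.6))
```

```text
6.92 [-37.98   0.33 -41.81 -86.55 -35.73  26.01] [ 0.4578 -0.1066  0.1424] [-179.5    55.2  -172.15] F [-0.5 -0.4 -3. ] 0.0673 30.0
rel [-107.7    7.8  153.8] [0.2  0.2  0.48] rows>= 4.507217954210321
```

View pics/d3.png

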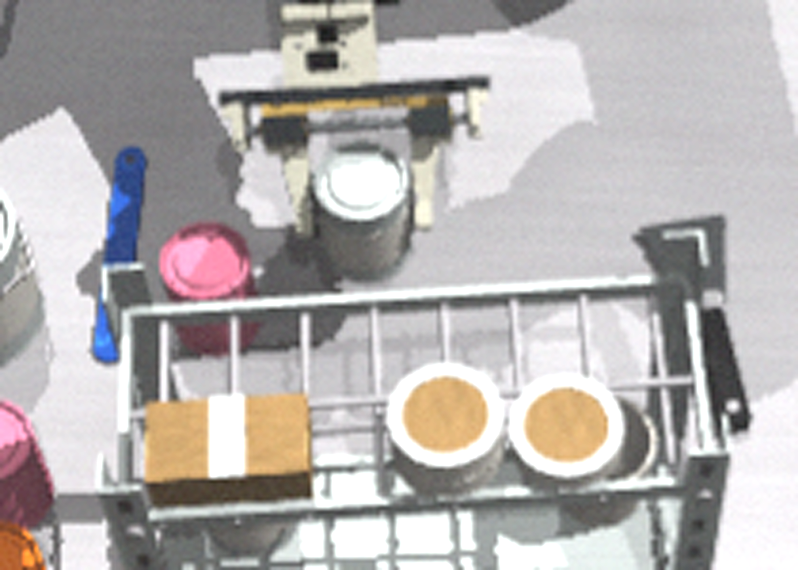

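The tin is held upright (lid at crop (362,185)), and the pink tin hasn't moved. Next I bring it in over the bar.

Call:
move_arm:
  motion:
    - [[-8, 1, 11], [0, 0, 0], 1]
    - [[-20, 2, 28], [0, 0, 0], 1]
    - [[-32, 3, 45], [0, 0, 0], 1]
    - [[-44, 4, 63], [0, 0, 0.2], 1]
    - [[-56, 5, 80], [0, 0, 0.3], 1]
    - [[-68, 6, 97], [0, 0, 0.4], 1]
    - [[-80, 7, 114], [0, 0, 0.4], 1]
    - [[-92, 8, 131], [0, 0, 0.5], 1]
    - [[-102, 8, 145], [0, 0, 0.5], 1]
    - [[-107, 8, 153], [0, 0, 0.5], 1]

```text
clock: 7.8
tool_pos: [0.6433, -0.0753, 0.1405]
orientation: [179.5, 55.0, -173.3]
force: [0.2, 0.3, -3.3]
opening: 0.0674
gripper_force: 30.0
```

Run:
```python
from t2 import *
o=log();rel(.643,-.0745,.0905,35,7)
```

```text
7.8 [-18.97  12.32 -26.56 -92.36 -21.26  17.98] [ 0.6433 -0.0753  0.1405] [ 179.52   55.01 -173.32] F [ 0.2  0.3 -3.3] 0.0674 30.0
rel [41.1  0.5 28.5] [ 0.22  0.01 -0.18] rows>= 1.1992848851367923
```

Call:
move_arm:
  motion:
    - [[8, 0, 6], [0, 0, 0], 1]
    - [[16, 0, 11], [0, 0, 0], 1]
    - [[24, 0, 17], [0, 0, 0], 1]
    - [[32, 0, 22], [0, 0, 0], 1]
    - [[38, 0, 26], [0, 0, 0], 1]
    - [[41, 0, 28.5], [0, 0, 0], 1]
    - [[41, 0, 28.5], [0, 0, 0], 1]
    - [[41, 0, 28.5], [0, 0, 0], 1]

```text
clock: 8.47
tool_pos: [0.6414, -0.0758, 0.0912]
orientation: [179.5, 55.0, -173.4]
force: [0.5, 0.0, -4.0]
opening: 0.0674
gripper_force: 30.0
```

Run:
```python
from t2 import *
o=log();rel(.643,-.0745,.0865,35,7)
```

```text
8.47 [ -26.56   19.12  -29.84 -106.81  -28.39   39.58] [ 0.6414 -0.0758  0.0912] [ 179.54   55.03 -173.38] F [ 0.5  0.  -4. ] 0.0674 30.0
rel [2.9 1.1 4.1] [ 0.16  0.03 -0.22] rows>= 0.12405433129256503
```

Call:
move_arm:
  motion:
    - [[0.8, 0, 0.6], [0, 0, 0], 1]
    - [[1.6, 0, 1.1], [0, 0, 0], 1]
    - [[2.4, 0, 1.7], [0, 0, 0], 1]
    - [[2.9, 0, 2.0], [0, 0, 0], 1]
    - [[2.9, 0, 2.0], [0, 0, 0], 1]

```text
clock: 8.88
tool_pos: [0.6423, -0.075, 0.0895]
orientation: [179.7, 55.2, -173.2]
force: [-0.9, -0.7, -4.5]
opening: 0.0677
gripper_force: 30.0
```

Call:
move_arm:
  motion:
    - [[0.4, 0, 0.3], [0, 0, 0], 1]
    - [[0.8, 0, 0.6], [0, 0, 0], 1]
    - [[0.8, 0, 0.6], [0, 0, 0], 1]

```text
clock: 9.13
tool_pos: [0.6424, -0.0751, 0.0885]
orientation: [179.7, 55.2, -173.2]
force: [0.1, 0.2, -4.1]
opening: 0.0674
gripper_force: 30.0
```

Call:
move_arm:
  motion:
    - [[0.4, 0, 0.3], [0, 0, 0], 1]
    - [[0.8, 0, 0.6], [0, 0, 0], 1]
    - [[0.8, 0, 0.6], [0, 0, 0], 1]

```text
clock: 9.38
tool_pos: [0.6423, -0.0751, 0.0873]
orientation: [179.7, 55.2, -173.2]
force: [1.0, -0.3, -3.2]
opening: 0.0674
gripper_force: 30.0
```

Call:
move_arm:
  motion:
    - [[0.4, 0, 0.3], [0, 0, 0], 1]
    - [[0.8, 0, 0.6], [0, 0, 0], 1]
    - [[0.8, 0, 0.6], [0, 0, 0], 1]

```text
clock: 9.63
tool_pos: [0.6426, -0.0751, 0.0866]
orientation: [179.7, 55.2, -173.2]
force: [-0.1, 0.0, -2.1]
opening: 0.0679
gripper_force: 30.0
```

Call:
move_arm:
  motion:
    - [[0.5, 0, 0.35], [0, 0, 0], 1]
    - [[0.5, 0, 0.35], [0, 0, 0], 1]
    - [[0.5, 0, 0.35], [0, 0, 0], 1]

```text
clock: 9.88
tool_pos: [0.6428, -0.075, 0.0865]
orientation: [179.7, 55.3, -173.2]
force: [-2.4, 1.5, 3.5]
opening: 0.0677
gripper_force: 30.0
```

Run:
```python
from t2 import *
o=log()
s=ctrl.snapshot("top");c=s["color"][165:285,260:430]
cv2.imwrite("pics/e4.png",cv2.convertScaleAbs(cv2.resize(c,None,fx=4.6,fy=4.6,interpolation=2),alpha=1.8))
```

```text
9.88 [ -27.34   20.05  -30.26 -108.59  -29.47   42.34] [ 0.6428 -0.075   0.0865] [ 179.69   55.26 -173.15] F [-2.4  1.5  3.5] 0.0677 30.0
```

View pics/e4.png

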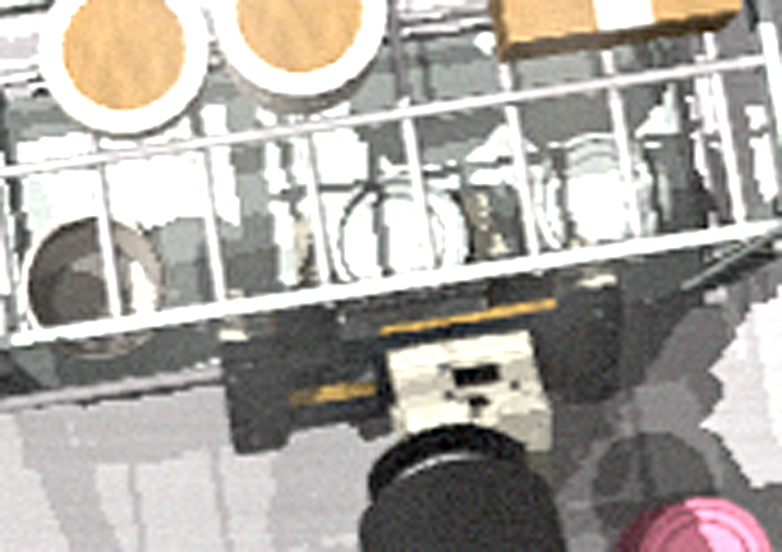

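```bash
cat > rk.py <<'E'
from t2 import *
O=np.array([.67227,-.05075]);th=np.radians(6.93);RR=np.array([[np.cos(th),-np.sin(th)],[np.sin(th),np.cos(th)]])
def rack(w): return RR.T@(np.array(w)[:2]-O)
def circ(s,u0,v0,z=.12,w=26,param2=14,n=6,rr=(27,36)):
    m=4;c=s["color"][v0-w:v0+w,u0-w:u0+w];g=cv2.cvtColor(cv2.resize(c,None,fx=m,fy=m,interpolation=cv2.INTER_CUBIC),cv2.COLOR_BGR2GRAY)
    sc=np.linalg.norm(onz(s,u0+1,v0,z)-onz(s,u0,v0,z))*1000
    H=cv2.HoughCircles(g,cv2.HOUGH_GRADIENT,1,6,param1=80,param2=param2,minRadius=int(rr[0]/sc*m),maxRadius=int(rr[1]/sc*m)+1)
    for x,y,r in ([] if H is None else H[0][:n]):
        u,v=u0-w+(x+.5)/m-.5,v0-w+(y+.5)/m-.5;print(" px",round(u,1),round(v,1),"r mm",round(r/m*sc,1),"rack",np.round(rack(onz(s,u,v,z))*1000,1))
E
python3 - <<'E'
from rk import *
s=ctrl.snapshot("top");print("tcp rack",rack(ctrl.get_obs()["tool_pos"])*1000)
print("held");circ(s,347,218);print("shelf");circ(s,391,208)
E
```

```text
tcp rack [-32.18966727 -20.53145569]
held
 px 347.0 217.0 r mm 32.2 rack [-37.4 -22.9]
 px 348.5 217.5 r mm 32.2 rack [-39.  -26.1]
 px 345.5 218.0 r mm 36.0 rack [-39.1 -19.2]
 px 347.2 220.8 r mm 36.0 rack [-45.9 -22.1]
 px 347.2 218.8 r mm 34.7 rack [-41.4 -22.8]
 px 344.2 221.5 r mm 34.7 rack [-46.6 -15.1]
shelf
 px 390.8 209.0 r mm 33.2 rack [ -33.7 -124.4]
 px 389.8 207.8 r mm 30.0 rack [ -30.5 -122.6]
 px 390.0 206.0 r mm 28.8 rack [ -26.6 -123.8]
 px 391.0 211.2 r mm 35.7 rack [ -38.9 -124.1]
 px 388.5 209.0 r mm 31.9 rack [ -33.  -119.3]
 px 391.5 207.5 r mm 33.2 rack [ -30.6 -126.6]
```

Call:
move_arm:
  motion:
    - [[-1.6, 0, -1.2], [0, 0, 0], 1]
    - [[-3.3, 0, -2.3], [0, 0, 0], 1]
    - [[-5, 0, 0.2], [0, 0, 0], 1]
    - [[-6.7, 0, 2.6], [0, 0, 0], 1]
    - [[-6.7, 0, 2.6], [0, 0, 0], 1]
    - [[-5.5, 0, 3.5], [0, 0, 0], 1]
    - [[-4.4, 0, 4.2], [0, 0, 0], 1]
    - [[-3.8, 0, 4.6], [0, 0, 0], 1]
    - [[-3.4, 0, 4.9], [0, 0, 0], 1]
    - [[-3.4, 0, 4.9], [0, 0, 0], 1]

```text
clock: 10.82
tool_pos: [0.6485, -0.0742, 0.0866]
orientation: [179.7, 55.3, -173.2]
force: [-4.1, 0.5, 4.5]
opening: 0.0674
gripper_force: 30.0
```

Run:
```python
from rk import *
o=log();print("tcp rack",rack(o["tool_pos"])*1000)
s=ctrl.snapshot("top");print("held");circ(s,347,216,n=3)
```

```text
10.82 [ -26.84   20.31  -29.67 -108.61  -29.09   41.91] [ 0.6485 -0.0742  0.0866] [ 179.65   55.29 -173.17] F [-4.1  0.5  4.5] 0.0674 30.0
tcp rack [-26.37916456 -20.38982397]
held
 px 346.5 214.5 r mm 32.3 rack [-31.5 -22.6]
 px 343.0 215.8 r mm 30.4 rack [-33.2 -14.3]
 px 349.5 213.2 r mm 36.0 rack [-29.7 -29.8]
```

Call:
move_arm:
  motion:
    - [[0, 0, 0], [0, 0, 0], 0.22]
    - [[0, 0, 0], [0, 0, 0], 0.18]
    - [[0, 0, 0], [0, 0, 0], 0.14]
    - [[0, 0, 0], [0, 0, 0], 0.1]
    - [[0, 0, 0], [0, 0, 0], 0.1]
    - [[0, 0, 0], [0, 0, 0], 0.1]

```text
clock: 11.37
tool_pos: [0.6485, -0.0745, 0.0858]
orientation: [179.7, 55.2, -173.2]
force: [-0.5, 1.3, -0.5]
opening: 0.0785
gripper_force: 0.0
```

Call:
move_arm:
  motion:
    - [[0, 0, -6], [0, 0, 0], 0.1]
    - [[0, 0, -16], [0, 0, 0], 0.1]
    - [[0, 0, -28], [0, 0, 0], 0.1]
    - [[0, 0, -42], [0, 0, 0], 0.1]
    - [[0, 0, -56], [0, 0, 0], 0.1]
    - [[0, 0, -70], [0, 0, 0], 0.1]
    - [[0, 0, -84], [0, 0, 0], 0.1]
    - [[0, 0, -96], [0, 0, 0], 0.1]
    - [[0, 0, -100], [0, 0, 0], 0.1]

```text
clock: 12.12
tool_pos: [0.5659, -0.0848, 0.1444]
orientation: [179.8, 55.3, -173.1]
force: [-0.1, 0.5, 0.2]
opening: 0.0791
gripper_force: 0.0
```

Run:
```python
from rk import *
o=log();print("tcp rack",rack(o["tool_pos"])*1000)
s=ctrl.snapshot("top");print("tin");circ(s,347,215,n=3);print("shelf");circ(s,391,208,n=3)
```

```text
12.12 [-25.47   6.84 -33.76 -92.29 -26.34  22.47] [ 0.5659 -0.0848  0.1444] [ 179.81   55.27 -173.07] F [-0.1  0.5  0.2] 0.0791 0.0
tcp rack [-109.68972043  -20.99467255]
tin
 px 346.2 214.5 r mm 32.3 rack [-31.5 -22.1]
 px 344.2 213.8 r mm 27.3 rack [-29.1 -17.8]
 px 344.0 217.0 r mm 29.1 rack [-36.4 -16.1]
shelf
 px 390.2 208.5 r mm 29.4 rack [ -32.4 -123.4]
 px 389.5 205.2 r mm 27.3 rack [ -24.8 -122.9]
 px 391.8 208.0 r mm 30.6 rack [ -31.8 -127. ]
```

Run:
```python
from rk import *
def W(x,y): return O+RR@np.array([x,y])
T=np.r_[W(-.043,.042),.088];d=pose(35,12).apply([0,0,1]);A=T-.095*d
F=np.r_[W(-.043,-.001),.088]
o=ctrl.get_obs();q=track([[*o["tool_pos"],34.7,6.9],[*A,35,12],[*T,35,12],[*F,35,12]],o["joint_pos"],8)
rel(*A,35,12)
```

```text
[np.float64(0.5483976639445778), np.float64(-0.03042464656663042), np.float64(0.14248976145334935), 35, 12] [-21.2   5.2 -36.2 -92.9 -26.7  23.9]
[np.float64(0.6245165665865374), np.float64(-0.01424507434296033), np.float64(0.088), 35, 12] [ -23.2   18.6  -33.  -109.7  -30.1   44.5]
[np.float64(0.6297048016280119), np.float64(-0.056930929343820005), np.float64(0.088), 35, 12] [ -25.8   19.3  -30.1 -103.2  -31.1   39.3]
rel [ 7.9 56.  -7.8] [-3.96  0.29 -2.88] rows>= 1.3702153088896207
```

Call:
move_arm:
  motion:
    - [[4, 5, -8], [-0.5, 0, -0.4], 0.3]
    - [[8, 17, -8], [-1.5, 0, -1], 0.6]
    - [[8, 30, -8], [-2.5, 0, -1.8], 1]
    - [[8, 43, -8], [-3.3, 0.2, -2.4], 1]
    - [[8, 56, -8], [-4, 0.3, -2.9], 1]
    - [[8, 56, -8], [-4, 0.3, -2.9], 1]
    - [[8, 56, -8], [-4, 0.3, -2.9], 1]

```text
clock: 12.75
tool_pos: [0.5488, -0.0297, 0.1407]
orientation: [179.8, 54.9, -168.1]
force: [0.0, -1.4, -0.5]
opening: 0.038
gripper_force: 0.0
```

Run:
```python
from rk import *
o=log();print(rack(o["tool_pos"]))
rel(*(O+RR@np.array([-.043,.042])),.088,35,12)
```

```text
12.75 [-21.13   5.38 -36.04 -92.64 -26.73  23.53] [ 0.5488 -0.0297  0.1407] [ 179.78   54.87 -168.07] F [ 0.  -1.4 -0.5] 0.038 0.0
[-0.12001259  0.03580387]
rel [-1.3 -0.9 93.5] [ 0.16 -0.13 -0.04] rows>= 2.2432779348709615
```

Call:
move_arm:
  motion:
    - [[0, 0, 0], [0, 0, 0], 1]
    - [[0, 0, 0], [0, 0, 0], 1]
    - [[0, 0, 0], [0, 0, 0], 1]
    - [[0, 0, 0], [0, 0, 0], 1]
    - [[0, 0, 0], [0, 0, 0], 1]
    - [[0, 0, 0], [0, 0, 0], 1]
    - [[0, 0, 0], [0, 0, 0], 1]

```text
clock: 13.33
tool_pos: [0.5489, -0.0306, 0.1411]
orientation: [179.8, 54.9, -168.1]
force: [0.1, 0.2, 0.3]
opening: 0.0004
gripper_force: 0.0
```

Call:
move_arm:
  motion:
    - [[0, 0, 12], [0, 0, 0], 1]
    - [[0, 0, 25], [0, 0, 0], 1]
    - [[0, 0, 38], [0, 0, 0], 1]
    - [[0, 0, 50], [0, 0, 0], 1]
    - [[-1, 0, 61], [0, 0, 0], 1]
    - [[-1, 0, 71], [0, 0, 0], 1]
    - [[-1, 0, 80], [0, 0, 0], 1]
    - [[-1, 0, 87], [0, 0, 0], 1]
    - [[-1, 0, 92], [0, 0, 0], 1]
    - [[-1, 0, 92], [0, 0, 0], 1]

```text
clock: 14.17
tool_pos: [0.6234, -0.0146, 0.0883]
orientation: [179.8, 54.9, -168.2]
force: [-1.2, -0.2, -0.3]
opening: 0.0006
gripper_force: 0.0
```

Run:
```python
from rk import *
o=log();print(rack(o["tool_pos"]))
s=ctrl.snapshot("top");circ(s,347,215,n=3)
c=s["color"][165:285,260:430]
cv2.imwrite("pics/f5.png",cv2.convertScaleAbs(cv2.resize(c,None,fx=4.6,fy=4.6,interpolation=2),alpha=1.8))
```

```text
14.17 [ -23.     18.36  -32.72 -108.64  -29.77   43.1 ] [ 0.6234 -0.0146  0.0883] [ 179.75   54.86 -168.18] F [-1.2 -0.2 -0.3] 0.0006 0.0
[-0.04414743  0.04180518]
 px 345.8 214.8 r mm 27.8 rack [-31.9 -20.9]
 px 347.2 215.5 r mm 31.6 rack [-34.1 -24. ]
 px 345.2 216.2 r mm 36.0 rack [-35.1 -19.2]
```

Call:
move_arm:
  motion:
    - [[0.2, -3, -0.2], [0, 0, 0], 1]
    - [[0.3, -6, -0.4], [0, 0, 0], 1]
    - [[0.4, -8, -0.6], [0, 0, 0], 1]
    - [[0.5, -10, -0.7], [0, 0, 0], 1]
    - [[0.6, -12, -0.9], [0, 0, 0], 1]
    - [[0.7, -14, -1], [0, 0, 0], 1]

```text
clock: 14.72
tool_pos: [0.6248, -0.0284, 0.0894]
orientation: [179.8, 54.9, -168.1]
force: [-0.8, 2.7, 2.9]
opening: 0.0003
gripper_force: 1.4
```

Call:
move_arm:
  motion:
    - [[0.1, -2, -0.1], [0, 0, 0], 1]
    - [[0.2, -4, -0.3], [0, 0, 0], 1]
    - [[0.3, -6, -0.4], [0, 0, 0], 1]
    - [[0.4, -8, -0.6], [0, 0, 0], 1]
    - [[0.5, -10, -0.7], [0, 0, 0], 1]
    - [[0.6, -12, -0.8], [0, 0, 0], 1]

```text
clock: 15.22
tool_pos: [0.6265, -0.0405, 0.0891]
orientation: [179.8, 54.9, -168.1]
force: [-0.7, 3.8, 2.7]
opening: 0.0005
gripper_force: 1.9
```

Run:
```python
from rk import *
o=log();print(rack(o["tool_pos"]))
s=ctrl.snapshot("top");circ(s,354,213,n=4);print("shelf");circ(s,391,208,n=3)
```

```text
15.22 [ -24.62   18.62  -31.02 -104.62  -30.39   39.9 ] [ 0.6265 -0.0405  0.0891] [ 179.81   54.93 -168.11] F [-0.7  3.8  2.7] 0.0005 1.9
[-0.04421426  0.01574964]
 px 351.0 213.5 r mm 30.4 rack [-30.8 -33.1]
 px 348.8 211.8 r mm 27.9 rack [-26.1 -28.6]
 px 351.0 215.5 r mm 31.7 rack [-35.3 -32.4]
 px 353.0 214.5 r mm 32.3 rack [-33.7 -37.2]
shelf
 px 390.0 207.0 r mm 31.3 rack [ -28.9 -123.4]
 px 390.0 209.0 r mm 35.7 rack [ -33.5 -122.7]
 px 392.0 207.8 r mm 33.8 rack [ -31.3 -127.7]
```

Call:
move_arm:
  motion:
    - [[0, 2, 0.1], [0, 0, 0], 1]
    - [[0, 4, 0.3], [0, 0, 0], 1]
    - [[4, 4, 3], [0, 0, 0], 1]
    - [[8, 4, 6], [0, 0, 0], 1]
    - [[11.5, 4, 8], [0, 0, 0], 1]
    - [[11.5, 4, 8], [0, 0, 0], 1]
    - [[11.5, 4, 8], [0, 0, 0], 1]

```text
clock: 15.85
tool_pos: [0.6251, -0.037, 0.0742]
orientation: [179.8, 54.8, -168.2]
force: [0.3, -0.3, 1.1]
opening: 0.0008
gripper_force: 0.0
```

Run:
```python
from rk import *
o=log();print(rack(o["tool_pos"]))
s=ctrl.snapshot("top");circ(s,354,213,n=4)
c=s["color"][165:285,260:430]
cv2.imwrite("pics/f6.png",cv2.convertScaleAbs(cv2.resize(c,None,fx=4.6,fy=4.6,interpolation=2),alpha=1.8))
```

```text
15.85 [ -26.09   20.83  -32.25 -108.37  -32.14   45.61] [ 0.6251 -0.037   0.0742] [ 179.77   54.82 -168.22] F [ 0.3 -0.3  1.1] 0.0008 0.0
[-0.04516919  0.01933989]
 px 352.8 213.5 r mm 30.4 rack [-31.4 -37. ]
 px 351.0 213.2 r mm 30.4 rack [-30.2 -33.2]
 px 350.8 215.0 r mm 27.3 rack [-34.1 -32. ]
 px 349.0 217.0 r mm 30.4 rack [-38.  -27.4]
```

View pics/f6.png

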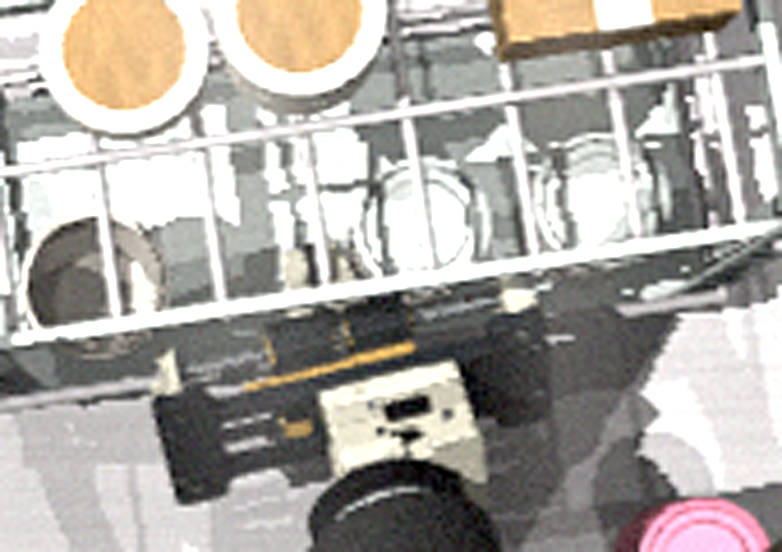

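The tin stands upright at crop x 358–492 and the shelf tin at 538–668, level in depth with a gap of about 19 mm. The cup hasn't been touched.

Call:
move_arm:
  motion:
    - [[0.1, -2, -0.1], [0, 0, 0], 1]
    - [[0.2, -4, -0.3], [0, 0, 0], 1]
    - [[0.3, -6, -0.4], [0, 0, 0], 1]
    - [[0.4, -8, -0.6], [0, 0, 0], 1]
    - [[0.5, -10, -0.7], [0, 0, 0], 1]
    - [[0.6, -12, -0.8], [0, 0, 0], 1]

```text
clock: 16.4
tool_pos: [0.6271, -0.0483, 0.0752]
orientation: [179.8, 54.9, -168.1]
force: [-0.1, 2.6, 2.5]
opening: 0.0004
gripper_force: 1.6
```

Call:
move_arm:
  motion:
    - [[0.1, -2, -0.1], [0, 0, 0], 1]
    - [[0.2, -4, -0.3], [0, 0, 0], 1]
    - [[0.2, -5, -0.4], [0, 0, 0], 1]
    - [[0.3, -6, -0.4], [0, 0, 0], 1]

```text
clock: 16.73
tool_pos: [0.6279, -0.0544, 0.0752]
orientation: [179.8, 54.9, -168.1]
force: [-0.2, 5.1, 3.7]
opening: 0.0004
gripper_force: 2.1
```

Run:
```python
from rk import *
o=log();print(rack(o["tool_pos"]))
s=ctrl.snapshot("top");circ(s,360,212,n=4);print("shelf");circ(s,391,208,n=3)
```

```text
16.73 [ -27.12   21.03  -30.94 -105.7   -32.54   43.44] [ 0.6279 -0.0544  0.0752] [ 179.81   54.94 -168.1 ] F [-0.2  5.1  3.7] 0.0004 2.1
[-0.044463    0.00174954]
 px 357.8 213.2 r mm 32.9 rack [-32.4 -48.4]
 px 355.8 212.5 r mm 30.4 rack [-30.1 -44.1]
 px 357.8 211.8 r mm 32.3 rack [-29.  -48.9]
 px 359.2 213.5 r mm 32.9 rack [-33.5 -51.7]
shelf
 px 390.2 209.0 r mm 35.7 rack [ -33.5 -123.2]
 px 390.0 207.0 r mm 31.3 rack [ -28.9 -123.4]
 px 388.8 208.8 r mm 32.5 rack [ -32.5 -119.9]
```

Call:
move_arm:
  motion:
    - [[0, -0.7, 0], [0, 0, 0], 1]
    - [[0.1, -1.4, -0.1], [0, 0, 0], 1]
    - [[0.1, -2, -0.1], [0, 0, 0], 1]

```text
clock: 17.03
tool_pos: [0.6281, -0.0564, 0.075]
orientation: [179.8, 54.9, -168.1]
force: [-0.5, 3.7, 3.5]
opening: 0.0004
gripper_force: 2.0
```

Call:
move_arm:
  motion:
    - [[0, -0.5, 0], [0, 0, 0], 1]
    - [[0, -1, -0.1], [0, 0, 0], 1]
    - [[0, -1, -0.1], [0, 0, 0], 1]

```text
clock: 17.28
tool_pos: [0.6282, -0.0576, 0.0749]
orientation: [179.8, 54.9, -168.1]
force: [-0.7, 2.4, 2.7]
opening: 0.0006
gripper_force: 1.8
```

Run:
```python
from rk import *
o=log();print(rack(o["tool_pos"]))
```

```text
17.28 [ -27.29   21.08  -30.73 -105.26  -32.55   43.08] [ 0.6282 -0.0576  0.0749] [ 179.83   54.9  -168.12] F [-0.7  2.4  2.7] 0.0006 1.8
[-0.04458685 -0.00145693]
```

Call:
move_arm:
  motion:
    - [[0, -0.5, 0], [0, 0, 0], 1]
    - [[0, -1, -0.1], [0, 0, 0], 1]
    - [[0, -1, -0.1], [0, 0, 0], 1]

```text
clock: 17.53
tool_pos: [0.6282, -0.0586, 0.0749]
orientation: [179.8, 54.9, -168.1]
force: [0.4, 3.9, 3.4]
opening: 0.0008
gripper_force: 1.7
```

Call:
move_arm:
  motion:
    - [[0, -0.5, 0], [0, 0, 0], 1]
    - [[0, -1, -0.1], [0, 0, 0], 1]
    - [[0, -1, -0.1], [0, 0, 0], 1]

```text
clock: 17.78
tool_pos: [0.6283, -0.0596, 0.0749]
orientation: [179.8, 54.9, -168.1]
force: [-1.5, 3.0, 1.2]
opening: 0.0005
gripper_force: 1.6
```

Run:
```python
from rk import *
o=log();print(rack(o["tool_pos"]))
s=ctrl.snapshot("top");circ(s,361,212,n=3);print("shelf");circ(s,391,208,n=3)
```

```text
17.78 [ -27.39   21.1   -30.58 -104.94  -32.57   42.8 ] [ 0.6283 -0.0596  0.0749] [ 179.83   54.89 -168.12] F [-1.5  3.   1.2] 0.0005 1.6
[-0.04467041 -0.00350888]
 px 359.5 212.0 r mm 27.9 rack [-30.2 -52.8]
 px 361.0 214.8 r mm 36.1 rack [-36.9 -55.2]
 px 358.5 210.5 r mm 27.3 rack [-26.5 -51. ]
shelf
 px 390.0 208.8 r mm 35.0 rack [ -32.9 -122.8]
 px 391.8 208.0 r mm 30.6 rack [ -31.8 -127. ]
 px 390.2 207.0 r mm 31.3 rack [ -29. -124.]
```

```bash
cat >> rk.py <<'E'
def avg(n=4): return np.mean([ctrl.snapshot("top")["color"].astype(float) for _ in range(n)],0)
def chk():
    o=log();a=avg();r=np.load("ref.npy");d=np.abs(a-r).mean(2)
    print("rack tcp",np.round(rack(o["tool_pos"])*1000,1),"shelf right diff",d[195:225,385:412].mean().round(2),"static",d[170:190,380:410].mean().round(2),"tin",d[198:228,345:375].mean().round(2))
E
python3 -c "
from rk import *
np.save('ref.npy',avg());chk()"
```

```text
18.03 [ -27.39   21.1   -30.58 -104.95  -32.56   42.81] [ 0.6284 -0.0596  0.0749] [ 179.84   54.89 -168.12] F [-0.2  2.9  2. ] 0.0007 1.3
rack tcp [-44.7  -3.5] shelf right diff 1.22 static 1.33 tin 1.16
```

Call:
move_arm:
  motion:
    - [[0, -0.5, 0], [0, 0, 0], 1]
    - [[0, -1, -0.1], [0, 0, 0], 1]
    - [[0, -1, -0.1], [0, 0, 0], 1]

```text
clock: 18.48
tool_pos: [0.6284, -0.0605, 0.0749]
orientation: [179.8, 54.9, -168.1]
force: [-0.4, 2.6, 1.0]
opening: 0.0004
gripper_force: 1.3
```

```bash
python3 -c "
from rk import *
chk()"
```

```text
18.48 [ -27.44   21.11  -30.51 -104.78  -32.59   42.67] [ 0.6284 -0.0605  0.0749] [ 179.82   54.89 -168.12] F [-0.4  2.6  1. ] 0.0004 1.3
rack tcp [-44.7  -4.4] shelf right diff 1.39 static 1.33 tin 5.64
```

Call:
move_arm:
  motion:
    - [[0, -0.5, 0], [0, 0, 0], 1]
    - [[0, -1, -0.1], [0, 0, 0], 1]
    - [[0, -1, -0.1], [0, 0, 0], 1]

```text
clock: 18.93
tool_pos: [0.6286, -0.0616, 0.075]
orientation: [179.8, 54.9, -168.1]
force: [-1.7, 2.1, 0.5]
opening: 0.0005
gripper_force: 1.0
```

```bash
python3 -c "
from rk import *
chk()"
```

```text
18.93 [ -27.5    21.12  -30.44 -104.63  -32.59   42.53] [ 0.6286 -0.0616  0.075 ] [ 179.83   54.88 -168.12] F [-1.7  2.1  0.5] 0.0005 1.0
rack tcp [-44.7  -5.5] shelf right diff 1.45 static 1.31 tin 8.98
```

Call:
move_arm:
  motion:
    - [[0, -0.5, 0], [0, 0, 0], 1]
    - [[0, -1, -0.1], [0, 0, 0], 1]
    - [[0, -1, -0.1], [0, 0, 0], 1]

```text
clock: 19.38
tool_pos: [0.6287, -0.0626, 0.0751]
orientation: [179.8, 54.9, -168.1]
force: [-0.5, 2.0, -0.5]
opening: 0.0003
gripper_force: 0.8
```

```bash
python3 -c "
from rk import *
chk()"
```

```text
19.38 [ -27.55   21.12  -30.36 -104.48  -32.61   42.4 ] [ 0.6287 -0.0626  0.0751] [ 179.83   54.89 -168.11] F [-0.5  2.  -0.5] 0.0003 0.8
rack tcp [-44.7  -6.5] shelf right diff 1.54 static 1.3 tin 12.5
```

Call:
move_arm:
  motion:
    - [[0, -0.5, 0], [0, 0, 0], 1]
    - [[0, -1, -0.1], [0, 0, 0], 1]
    - [[0, -1, -0.1], [0, 0, 0], 1]

```text
clock: 19.83
tool_pos: [0.6288, -0.0633, 0.0751]
orientation: [179.8, 54.9, -168.1]
force: [0.5, 2.4, -0.8]
opening: -0.0
gripper_force: 1.2
```

```bash
python3 -c "
from rk import *
chk()"
```

```text
19.83 [ -27.59   21.13  -30.3  -104.32  -32.65   42.26] [ 0.6288 -0.0633  0.0751] [ 179.8    54.89 -168.12] F [ 0.5  2.4 -0.8] -0.0 1.2
rack tcp [-44.7  -7.2] shelf right diff 1.91 static 1.31 tin 13.63
```

Call:
move_arm:
  motion:
    - [[0, -0.4, 0], [0, 0, 0], 1]
    - [[0, -0.7, 0], [0, 0, 0], 1]
    - [[0, -0.7, 0], [0, 0, 0], 1]

```text
clock: 20.28
tool_pos: [0.6289, -0.0639, 0.0751]
orientation: [179.8, 54.9, -168.1]
force: [-1.8, 3.7, -0.7]
opening: 0.0001
gripper_force: 1.8
```

```bash
python3 -c "
from rk import *
chk()"
```

```text
20.28 [ -27.62   21.15  -30.24 -104.23  -32.66   42.18] [ 0.6289 -0.0639  0.0751] [ 179.8    54.9  -168.12] F [-1.8  3.7 -0.7] 0.0001 1.8
rack tcp [-44.6  -7.8] shelf right diff 3.52 static 1.3 tin 13.57
```

Call:
move_arm:
  motion:
    - [[0, 0.7, 0], [0, 0, 0], 1]
    - [[0, 1.5, 0], [0, 0, 0], 1]
    - [[0, 3, 0], [0, 0, 0], 1]
    - [[0, 5, 0], [0, 0, 0], 1]
    - [[0, 5, 0], [0, 0, 0], 1]

```text
clock: 20.9
tool_pos: [0.6281, -0.0592, 0.0754]
orientation: [179.8, 54.9, -168.1]
force: [0.1, 0.8, -0.5]
opening: 0.0006
gripper_force: 0.0
```

Call:
move_arm:
  motion:
    - [[0, 0, -8], [0, 0, 0], 1]
    - [[0, 0, -20], [0, 0, 0], 1]
    - [[0, 0, -35], [0, 0, 0], 1]
    - [[0, 0, -50], [0, 0, 0], 1]
    - [[0, 0, -65], [0, 0, 0], 1]
    - [[0, 0, -80], [0, 0, 0], 1]
    - [[0, 0, -95], [0, 0, 0], 1]
    - [[0, 0, -110], [0, 0, 0], 1]
    - [[0, 0, -120], [0, 0, 0], 1]
    - [[0, 0, -120], [0, 0, 0], 1]

```text
clock: 21.73
tool_pos: [0.531, -0.0801, 0.1461]
orientation: [-179.9, 55.0, -167.9]
force: [0.2, 0.3, -0.5]
opening: 0.0005
gripper_force: 0.0
```

Run:
```python
from rk import *
chk()
s=ctrl.snapshot("top");circ(s,361,212,n=3);print("shelf");circ(s,391,208,n=3)
c=s["color"][165:285,260:430]
cv2.imwrite("pics/f7.png",cv2.convertScaleAbs(cv2.resize(c,None,fx=4.6,fy=4.6,interpolation=2),alpha=1.5))
```

```text
21.73 [-27.92   4.96 -35.42 -86.74 -31.78  21.85] [ 0.531  -0.0801  0.1461] [-179.93   55.01 -167.92] F [ 0.2  0.3 -0.5] 0.0005 0.0
rack tcp [-143.8  -12.1] shelf right diff 8.9 static 4.59 tin 16.58
 px 359.8 212.0 r mm 30.4 rack [-30.3 -53.3]
 px 359.5 213.5 r mm 29.8 rack [-33.6 -52.2]
 px 360.5 217.0 r mm 36.1 rack [-41.8 -53.2]
shelf
 px 390.8 207.8 r mm 33.8 rack [ -30.9 -124.8]
 px 390.0 209.2 r mm 31.3 rack [ -34.  -122.6]
 px 392.2 208.8 r mm 31.3 rack [ -33.6 -127.9]
```

View pics/f7.png

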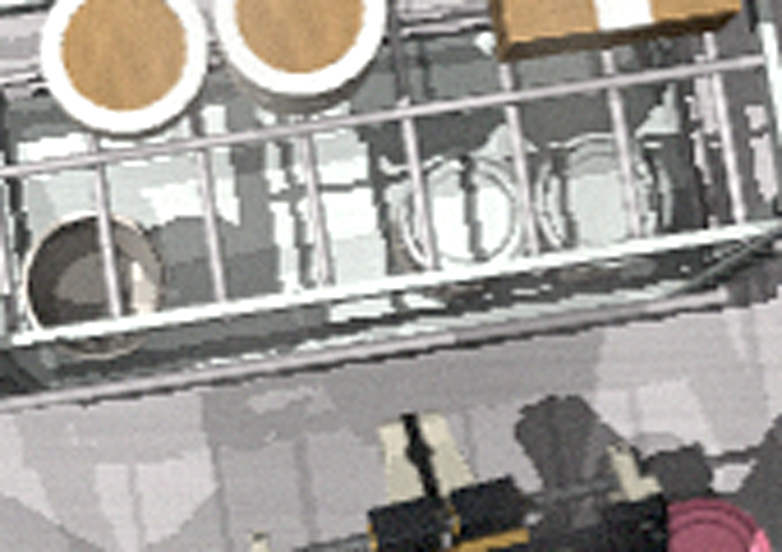

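The top view shows both tins upright side by side (tin lid centre at crop (458,213), shelf tin at (603,200)), with the cup and stock untouched. Spacing measures about 71 mm, so a small gap is possible. I will go back in and check by touch, pushing lower.

Call:
move_arm:
  motion:
    - [[0, 0, 18], [0, 0, 0], 1]
    - [[0, 0, 36], [0, 0, 0], 1]
    - [[0, 0, 54], [0, 0, 0], 1]
    - [[0, 0, 72], [0, 0, 0], 1]
    - [[0, 0, 88], [0, 0, 0], 1]
    - [[1, 0, 102], [0, 0, 0], 1]
    - [[3, 0, 114], [0, 0, 0], 1]
    - [[4, 0, 122], [0, 0, 0], 1]
    - [[4, 0, 122], [0, 0, 0], 1]
    - [[4, 0, 122], [0, 0, 0], 1]

```text
clock: 22.82
tool_pos: [0.6271, -0.0593, 0.0693]
orientation: [179.7, 54.8, -168.2]
force: [-0.4, 0.1, -1.3]
opening: 0.0006
gripper_force: 0.0
```

```bash
python3 -c "
from rk import *
r=np.load('ref.npy');np.save('ref.npy',avg());chk()"
```

```text
23.02 [ -27.91   21.65  -30.94 -105.82  -33.14   44.34] [ 0.6273 -0.0594  0.0713] [ 179.87   54.93 -168.08] F [-0.6 -0.3  1.2] 0.0001 0.0
rack tcp [-45.7  -3.2] shelf right diff 1.25 static 1.34 tin 1.21
```

Call:
move_arm:
  motion:
    - [[0, -1, 0], [0, 0, 0], 1]
    - [[0, -2, 0], [0, 0, 0], 1]
    - [[0, -2, 0], [0, 0, 0], 1]

```text
clock: 23.47
tool_pos: [0.6279, -0.0615, 0.071]
orientation: [179.9, 54.9, -168.1]
force: [-0.7, 0.6, 0.1]
opening: 0.0004
gripper_force: 0.0
```

```bash
python3 -c "
from rk import *
chk()"
```

```text
23.47 [ -28.02   21.73  -30.75 -105.54  -33.17   44.1 ] [ 0.6279 -0.0615  0.071 ] [ 179.86   54.92 -168.09] F [-0.7  0.6  0.1] 0.0004 0.0
rack tcp [-45.3  -5.3] shelf right diff 1.4 static 1.33 tin 1.78
```

Call:
move_arm:
  motion:
    - [[0, -0.5, 0], [0, 0, 0], 1]
    - [[0, -1, 0], [0, 0, 0], 1]
    - [[0, -1, 0], [0, 0, 0], 1]

```text
clock: 23.92
tool_pos: [0.628, -0.0624, 0.0708]
orientation: [179.8, 54.9, -168.1]
force: [0.4, 1.1, 0.3]
opening: 0.0003
gripper_force: 0.0
```

```bash
python3 -c "
from rk import *
chk()"
```

```text
23.92 [ -28.06   21.77  -30.68 -105.41  -33.18   43.98] [ 0.628  -0.0624  0.0708] [ 179.82   54.9  -168.12] F [0.4 1.1 0.3] 0.0003 0.0
rack tcp [-45.3  -6.2] shelf right diff 1.39 static 1.36 tin 2.04
```

Call:
move_arm:
  motion:
    - [[0, -0.5, 0], [0, 0, 0], 1]
    - [[0, -1, 0], [0, 0, 0], 1]
    - [[0, -1, 0], [0, 0, 0], 1]

```text
clock: 24.37
tool_pos: [0.6282, -0.0633, 0.0708]
orientation: [179.8, 54.9, -168.1]
force: [1.0, 1.1, -1.0]
opening: 0.0
gripper_force: 0.0
```

```bash
python3 -c "
from rk import *
chk()"
```

```text
24.37 [ -28.11   21.79  -30.6  -105.26  -33.19   43.86] [ 0.6282 -0.0633  0.0708] [ 179.83   54.9  -168.11] F [ 1.   1.1 -1. ] 0.0 0.0
rack tcp [-45.2  -7.2] shelf right diff 1.41 static 1.35 tin 2.4
```

Call:
move_arm:
  motion:
    - [[0, -0.5, 0], [0, 0, 0], 1]
    - [[0, -1, 0], [0, 0, 0], 1]
    - [[0, -1, 0], [0, 0, 0], 1]

```text
clock: 24.82
tool_pos: [0.6284, -0.0641, 0.0708]
orientation: [179.8, 54.9, -168.1]
force: [-0.2, 1.3, 0.7]
opening: 0.0003
gripper_force: 0.4
```

```bash
python3 -c "
from rk import *
chk()"
```

```text
24.82 [ -28.15   21.81  -30.53 -105.12  -33.22   43.74] [ 0.6284 -0.0641  0.0708] [ 179.8    54.91 -168.11] F [-0.2  1.3  0.7] 0.0003 0.4
rack tcp [-45.2  -8. ] shelf right diff 1.53 static 1.34 tin 2.48
```

Call:
move_arm:
  motion:
    - [[0, -0.4, 0], [0, 0, 0], 1]
    - [[0, -0.8, 0], [0, 0, 0], 1]
    - [[0, -0.8, 0], [0, 0, 0], 1]

```text
clock: 25.27
tool_pos: [0.6283, -0.0643, 0.0708]
orientation: [179.8, 54.9, -168.1]
force: [-1.1, 4.4, 1.2]
opening: 0.0005
gripper_force: 2.3
```

```bash
python3 -c "
from rk import *
chk()"
```

```text
25.27 [ -28.17   21.82  -30.5  -105.01  -33.27   43.64] [ 0.6283 -0.0643  0.0708] [ 179.75   54.91 -168.11] F [-1.1  4.4  1.2] 0.0005 2.3
rack tcp [-45.2  -8.2] shelf right diff 1.99 static 1.33 tin 3.38
```

Call:
move_arm:
  motion:
    - [[0, -0.4, 0], [0, 0, 0], 1]
    - [[0, -0.8, 0], [0, 0, 0], 1]
    - [[0, -0.8, 0], [0, 0, 0], 1]

```text
clock: 25.72
tool_pos: [0.6287, -0.0658, 0.0708]
orientation: [179.8, 54.9, -168.1]
force: [-1.2, 4.2, 0.5]
opening: 0.0004
gripper_force: 2.3
```

```bash
python3 -c "
from rk import *
chk()"
```

```text
25.72 [ -28.23   21.83  -30.4  -104.9   -33.23   43.54] [ 0.6287 -0.0658  0.0708] [ 179.83   54.9  -168.11] F [-1.2  4.2  0.5] 0.0004 2.3
rack tcp [-45.1  -9.7] shelf right diff 5.23 static 1.34 tin 9.28
```

The shelf tin now moves along with the pushed one, at about double the force, so they are touching. I withdraw and hand in.

Call:
move_arm:
  motion:
    - [[0, 0.5, 0], [0, 0, 0], 1]
    - [[0, 1, 0], [0, 0, 0], 1]
    - [[0, 1.8, 0], [0, 0, 0], 1]
    - [[0, 3, 0], [0, 0, 0], 1]
    - [[0, 5, 0], [0, 0, 0], 1]
    - [[0, 6, 0], [0, 0, 0], 1]

```text
clock: 26.42
tool_pos: [0.6275, -0.0601, 0.0708]
orientation: [179.8, 54.9, -168.1]
force: [-0.2, -0.2, -0.3]
opening: 0.0002
gripper_force: 0.0
```

Call:
move_arm:
  motion:
    - [[0, 0, -8], [0, 0, 0], 1]
    - [[0, 0, -20], [0, 0, 0], 1]
    - [[0, 0, -35], [0, 0, 0], 1]
    - [[0, 0, -50], [0, 0, 0], 1]
    - [[0, 0, -65], [0, 0, 0], 1]
    - [[0, 0, -80], [0, 0, 0], 1]
    - [[0, 0, -95], [0, 0, 0], 1]
    - [[0, 0, -110], [0, 0, 0], 1]
    - [[0, 0, -120], [0, 0, 0], 1]
    - [[0, 0, -120], [0, 0, 0], 1]

```text
clock: 27.25
tool_pos: [0.5304, -0.0808, 0.1416]
orientation: [-179.9, 55.0, -167.9]
force: [-0.1, 0.1, 1.3]
opening: 0.0003
gripper_force: 0.0
```

Run:
```python
from rk import *
log();s=ctrl.snapshot("top");circ(s,361,212,n=2);circ(s,391,208,n=2)
print(ctrl.close_job())
```

```text
27.25 [-28.76   5.66 -35.64 -87.71 -32.36  23.64] [ 0.5304 -0.0808  0.1416] [-179.94   55.   -167.92] F [-0.1  0.1  1.3] 0.0003 0.0
 px 362.2 212.2 r mm 33.0 rack [-31.7 -58.9]
 px 359.2 211.2 r mm 27.3 rack [-28.4 -52.5]
 px 391.2 207.5 r mm 33.8 rack [ -30.5 -126.1]
 px 393.2 208.8 r mm 31.9 rack [ -34.  -130.1]
the job is handed in; nothing more can be done
None
```

The tin is on the lower deck, upright and touching the other tin behind the bar, and the job is handed in at 27 s. It may still be failed: early on joint 3 hit its stop (-58.31° against a limit of -58.28°) and the wrist force read about 126 N against the 120 N limit, and closing the row nudged the other tin 1–2 mm.

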